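# Tip the potatoes from a slanted rack's insert into the saucepan

## Task

Three small potatoes are in one of the metal inserts of the slanted wooden rack. Draw that insert straight out of its snug slot along the slant, leaving the rack and the other two inserts in place, and tip all its potatoes into the open saucepan. Then set the empty insert down upright on the small chopping board, without dropping it, and do not knock the pans or the tomato.

Things in the scene. Friction and masses are not known exactly. Their poses are not given: they have to be found in the camera images.
- organiser: Loose wooden rack, about 1.9 kg, for three inserts in a row along its own y. Origin: centre of its underside; own x points away from the robot at yaw 0, z up. Base 110 x 316 mm; 99 mm high, 128 mm with inserts. The slots are 68 x 88 mm (x, y), 52 mm deep, 96 mm apart along y, and lean 25 degrees (0.436 rad) from vertical, tops towards the robot (own -x).
- slots (a point): Centre of the floor of the rack's middle slot. Its z axis runs up the slant of all three slots (25 degrees from vertical), its y along the row. The other slot floors are at y = +96 and -96 mm. The slot walls end at z = 52 mm: an insert drawn farther than that along z is free.
- insert_potatoes: The insert holding the potatoes, in any of the three slots: a rigid open metal bin, 64 x 84 mm outside (own x, y), 90 mm high (own z), 3 mm walls, about 0.16 kg empty, 2 mm play on every side in its slot, 38 mm of it standing out. Origin: centre of its underside; z points out of its mouth and leans with the slot. Pinch it across its plain side walls (at +x and -x, 64 mm apart).
- lip (a point): Middle of the potato insert's pouring lip: 42 mm along its own -y, 28 mm above its underside. The end at -y is a scoop: inside, the floor rises at 31 degrees over the last 40 mm to this lip and is open above it; the other three walls are full height. Tipped 45 to 55 degrees from upright towards its own -y, the insert empties over the lip.
- insert_lemon: Identical insert, holding a lemon (71 x 53 x 51 mm) that does not reach above its rim. Same origin and axes. Stays in its slot.
- insert_empty: Identical insert, empty. Same origin and axes. Stays in its slot.
- potato_1: Small potato, an ovoid about 43 mm long (own x) and 34 mm thick, 35 g. Origin: its centre. It starts in the insert.
- potato_2: Small potato, about 44 x 33 mm. Origin: its centre.
- potato_3: Small potato, about 39 x 32 mm. Origin: its centre.
- saucepan: Open steel pan with two small black loop handles, on a front ring of the hob (left or right one). Outer radius 95 mm, rim 90 mm above its underside, 3 mm wall; stands firm, not to be knocked. Origin: centre of its underside, z up. The handles stick out to 122 mm from the axis along its own +y and -y.
- lidded_pot: Steel pot with its lid on, on the other front ring: radius 89 mm, 120 mm high to the knob, two small handles out to 109 mm along its own y. Origin: centre of its underside. Fixed; not to be touched.
- board: Small dark wooden chopping board on the worktop in front of the rack, fixed: 150 x 260 x 18 mm (own x, y, z). Origin: centre of its underside; its top is 18 mm above it (the worktop stands 4 mm higher than the hob).
- tomato: Tomato, 65 mm wide and high, standing near the +y end of the board (own y of the board about 84 mm), leaving the rest of the board free. Fixed; not to be touched. Origin: its underside.

How it is judged:
By the outcome, as a careful person would: the job done as asked, in the order asked, and still so for the second after the job is handed in, with the robot touching nothing.
It also fails if it takes over 69 s, if anything falls off the work surface, if the arm or the gripper's body presses on something with over 40 N, if the wrist force passes 120 N, or if a joint passes its speed limit or range.

## Robot

A 7-joint arm with a two-finger parallel gripper is mounted at the origin on a cart in front of the work surface, level with it; the furniture and walls round the work are solid. World frame = base frame: x ahead of the robot, y to its left, z up, the work surface at z = 0. Lengths are in m, angles in rad, forces in N, time in s.
With the tool pointing down it reaches from about 0.4 to 0.85 m from the base axis. Payload 10.4 kg.
Tool frame: the origin (TCP) lies at the very end of the fingers, on their centre line; the grasp point (between the pads) lies r.tcp_to_grasp behind it (r.tcp_to_grasp is the distance from the TCP to the grasp point, in m); z points along the fingers, y is the line along which they close (so a half turn about z gives the same grasp; the last joint's range is limited). The gripper opens to 87 mm and grips with 3 to 60 N. Pads are 19 mm wide; open, the fingers measure 117 mm over their backs; the gripper's body (75 mm by 190 mm) begins 51 mm behind the grasp point.
Start: joints at [-1.311, 0.332, -0.065, 1.46, 0.022, 1.35, -0.088], TCP at [0.174, 0.6, 0.223] pointing down, gripper open.
Joint ranges: [-2.6, 2.6], [-0.5, 2.12], [-1.47, 1.34], [0.16, 2.42], [-1.27, 4.41], [0.06, 2.06], [-2.6, 2.6]. Speed limits (rad/s): [2.22, 2.22, 2.79, 2.79, 3.14, 3.14, 3.14].

## Interface

Orientations are given as a unit quaternion [x, y, z, w].
In Python, from bench import monitor, cams, ticket, r gives the robot as it stands.
- The arm moves only by the shell command python3 -m crank 'ROWS' [OPENING] [FORCE]. ROWS is a JSON object whose one key "steps" holds a list of rows, each a list of 2 entries, a list of its own where there are three numbers: the shift along the world's x, y, z in units of 25 mm (1.0 is 25 mm), then the turn, a rotation vector about the world's x, y, z in units of 5 degrees (1.0 is 5 degrees). In form: {"steps": [[[x, y, z], [ax, ay, az]], ...]}. A call has 1 to 10 rows; each row shifts and turns the commanded pose from where the row before left it; what a row does not reach is not made up. A row lasts 1/12 s, in which the tool goes at most 41.7 mm and 7.16 degrees, less where a joint would pass 70% of its speed; a pose out of reach is approached as far as the arm can. A call is refused whole if a number of a shift passes 1 or a number of a turn 1, either way. A call with a gripper value outside its range is refused whole. OPENING is the finger opening in mm, from 0 to 87, set as the call begins (- or left out, the last holds). The fingers move at their own pace and stop on an object; FORCE is the grip in N (left out, the last holds). Time passes only in rows, so rows that do not move let the fingers close. It gives the time, the measured TCP pose, the force, the opening and the grip force at its end, in the units of the state.
- monitor.read_state(): the state, without advancing time (a new reading comes with each control period).
- cams.camera(name): name is "scene" or "top"; returns a dict with "pixels" (480x640x3 uint8, blue, green, red), "z_map" (480x640 float32, m along the optical axis (not along the pixel's ray), 0 where there is no reading), "vfov" (degrees; the focal length in pixels is half the picture's height over the tangent of half this angle, whatever the lens; pixels are square), "cx", "cy" (the principal point, pixels), "k1" (the pictures are not rectified: a ray, as slopes to the right and down, at radius r is drawn at 1 + k1 r^2 times it, then the intrinsics apply), "T" (4x4, takes a point from camera to world coordinates). Camera axes: x right, y up, looking along -z (the intrinsics and any distortion apply to the point x, -y, -z); pixel columns grow to the right and rows downward; lengths in m; the calibration is good to about 2 mm. A picture is of the moment at which its call begins.
- ticket.close_job(): hands the job in; it is judged then, once.
The state is a dict: "time": time; "joint_positions": joint angles; "joint_vel": joint speeds; "joint_torque": joint torques, N m; "ee_pos": TCP position; "eef_rot": TCP orientation; "ft_force": force on the tool from outside, world axes, zero at the start; "torque": the same for the moment, N m; "width": finger opening in m; "grip_force": force on a finger pad.
Only numpy, scipy, OpenCV 4.12 (cv2) and the standard library are available. Lean on these libraries where they do the work, as an engineer would, in place of code of your own. Each camera call takes 0.05 s, during which the arm holds its last target. There are 200 camera calls.

## Working session

There is one attempt and no reset: what is moved stays moved. The work goes in short steps, Python scripts to look and compute and a shell command to move; the robot and the scene stay as the last step left them, time stands still between calls to the robot, and variables do not carry over. Pictures are saved under pics/ and viewed, at most 10 in all, crops included, and the job is handed in when it is done.

```bash
ls; mkdir -p pics; cat > h.py <<'E'
import numpy as np, cv2
from bench import monitor, cams, ticket, r
def K(c):
    f=240/np.tan(np.radians(c['vfov'])/2); return f
def pts(c,uv,d=None):
    """pixels (n,2)-> world pts using z_map (or given depth)"""
    uv=np.atleast_2d(np.asarray(uv,float)); f=K(c)
    M=np.array([[f,0,c['cx']],[0,f,c['cy']],[0,0,1]])
    n=cv2.undistortPoints(uv.reshape(-1,1,2),M,np.array([c['k1'],0,0,0,0.])).reshape(-1,2)
    if d is None: d=c['z_map'][uv[:,1].astype(int),uv[:,0].astype(int)]
    p=np.c_[n[:,0]*d,-n[:,1]*d,-np.ones(len(n))*d]
    return p@c['T'][:3,:3].T+c['T'][:3,3]
def plane(c,uv,z):
    a=pts(c,uv,np.ones(len(np.atleast_2d(uv)))); o=c['T'][:3,3]
    return o+(a-o)*((z-o[2])/(a[:,2]-o[2]))[:,None]
def cloud(c):
    v,u=np.mgrid[0:480,0:640]; return pts(c,np.c_[u.ravel(),v.ravel()]).reshape(480,640,3)
E
python3 - <<'E'
from h import *
for n in ('scene','top'):
    c=cams.camera(n); cv2.imwrite(f'pics/{n}0.png',c['pixels']); np.save(f'{n}0.npy',c,allow_pickle=True)
    print(n,c['vfov'],c['cx'],c['cy'],c['k1'],c['T'].round(3).tolist(),(c['z_map']>0).mean())
print(monitor.read_state(), r.tcp_to_grasp)
E
```

```text
pics
scene 51.46783531790642 326.2066467413638 232.81142795114843 -0.09497781995992105 [[0.833, 0.294, -0.468, -0.045], [-0.553, 0.419, -0.72, -0.778], [-0.016, 0.859, 0.512, 0.689], [0.0, 0.0, 0.0, 1.0]] 0.995517578125
top 55.60108407191125 322.5373350101822 234.00497938578636 -0.08148558759283445 [[-0.008, 0.996, -0.084, 0.403], [-1.0, -0.009, -0.009, 0.049], [-0.01, 0.084, 0.996, 1.153], [0.0, 0.0, 0.0, 1.0]] 0.9960319010416666
{'time': 0.1, 'joint_positions': array([-1.3106083 ,  0.33279933, -0.06471405,  1.4608129 ,  0.02162935,
        1.34989594, -0.08850662]), 'joint_vel': array([ 4.83856501e-04, -6.57138476e-04,  4.83185698e-06, -4.62389218e-03,
       -1.66995570e-03,  2.65005745e-04,  1.37261548e-03]), 'joint_torque': array([ 1.23899186e-03, -6.24544716e+01,  2.43310689e-02, -3.90716779e+01,
       -6.14431081e-02,  3.67137487e-02,  6.50776815e-05]), 'ee_pos': array([0.17430929, 0.59986275, 0.22186059]), 'eef_rot': array([ 1.40907790e-01,  9.90022537e-01, -6.07664606e-04, -4.73556349e-05]), 'ft_force': array([-0.02220575, -0.30614923, -0.09851193]), 'torque': array([ 0.00038204,  0.01481753, -0.00262219]), 'grip_force': 0.0, 'width': 0.08689367263506768} 0.0187
```

View pics/scene0.png

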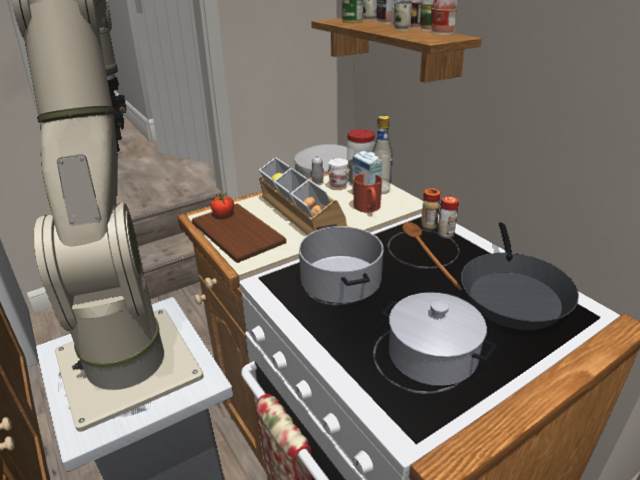

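View pics/top0.png

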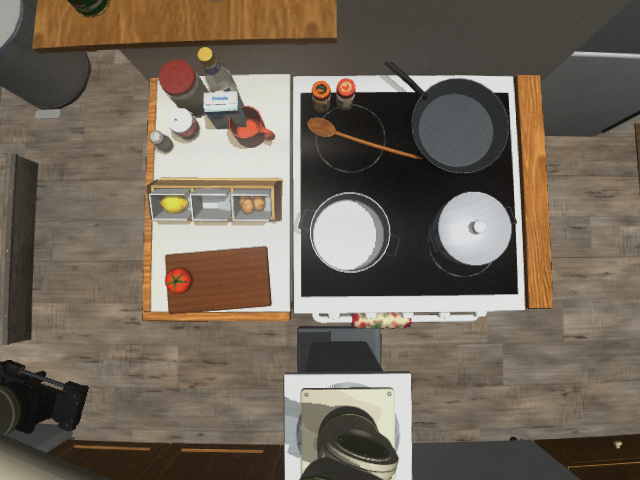

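The top view shows the potatoes in the right-hand slot (253,204), i.e. at the -y end, and the lemon in the left one (174,204). The saucepan is at (350,232), the board at (218,280) and the tomato at (178,281). The scene view shows the same layout, with the potatoes at (312,205).

```bash
python3 - <<'E'
from h import *
cs=np.load('scene0.npy',allow_pickle=True).item(); ct=np.load('top0.npy',allow_pickle=True).item()
a=cv2.resize(ct['pixels'][170:320,140:300],None,fx=4.9,fy=4,interpolation=cv2.INTER_CUBIC)
a=cv2.resize(ct['pixels'][172:232,142:292],None,fx=5.3,fy=5.3,interpolation=cv2.INTER_CUBIC)
b=cv2.resize(cs['pixels'][145:240,250:360],None,fx=3,fy=2.95,interpolation=cv2.INTER_CUBIC)
b=cv2.resize(cs['pixels'][150:240,250:355],None,fx=3,fy=3,interpolation=cv2.INTER_CUBIC)
im=np.zeros((600,800,3),np.uint8); im[:a.shape[0],:a.shape[1]]=a[:, :800]; im[325:595,:315]=b
cv2.imwrite('pics/crop1.png',im)
Pt=cloud(ct);Ps=cloud(cs)
# saucepan rim: points at z ~0.06-.11 near
for P,n in((Pt,'top'),(Ps,'sc')):
    # worktop height
    if n=='top':
        print('worktop z',np.median(P[235:242,200:280,2]),'hob',np.median(P[270:285,400:430,2]),'board',np.median(P[255:300,205:260,2]))
    m=(abs(P[...,0]-.48)<.14)&(abs(P[...,1]-.02)<.14)&(P[...,2]>.082)&(P[...,2]<.12)
    q=P[m]; 
    if n=='top': print(plane(ct,[[350,232]],.09))
    # algebraic circle
    for _ in range(4):
        A=np.c_[2*q[:,:2],np.ones(len(q))]; s=np.linalg.lstsq(A,(q[:,:2]**2).sum(1),rcond=None)[0]
        R=np.sqrt(s[2]+s[:2]@s[:2]); e=np.hypot(*(q[:,:2]-s[:2]).T)-R; q=q[abs(e)<max(.004,1.5*e.std())]
    print(n,'pan',s[:2],R,np.percentile(q[:,2],[5,50,95]),len(q))
    # board dark brown mask top
    p=(ct if n=='top' else cs)['pixels'].astype(int)
    m=(abs(P[...,2]-.022)<.008)&(p[...,2]>p[...,0]+25)&(p[...,2]<140)&(P[...,1]>.12)&(P[...,0]<.55)&(P[...,0]>.25)
    m=cv2.morphologyEx(m.astype(np.uint8),cv2.MORPH_OPEN,np.ones((3,3)))>0
    q=P[m][:,:2].astype(np.float32); print(n,'board',cv2.minAreaRect(q),len(q), np.median(P[m][:,2]))
    m=(p[...,2]>120)&(p[...,1]<70)&(p[...,0]<70)&(P[...,0]<.55)&(P[...,1]>.2)&(P[...,2]>.02)
    q=P[m]; print('tom',np.median(q,0),q.min(0),q.max(0),len(q))
    m=(p[...,2]>p[...,0]+40)&(P[...,0]>.45)&(P[...,0]<.65)&(P[...,1]>.12)&(P[...,2]>.085)
    # rack slanted normals: points in rack region
    m=(P[...,0]>.45)&(P[...,0]<.62)&(P[...,1]>.1)&(P[...,1]<.52)&(P[...,2]>.105)
    q=P[m]; print('rack hi',q.min(0),q.max(0),len(q))
E
```

```text
worktop z 0.004821371569567634 hob -0.0002928371488030157 board 0.02311310162457869
[[ 0.49664709 -0.00531152  0.09      ]]
top pan [ 0.49693441 -0.00419322] 0.09221766274204445 [0.08324429 0.08974327 0.09305774] 376
top board ((0.3857315182685852, 0.3237188756465912), (0.1496608406305313, 0.2583719491958618), 4.622694969177246) 5506 0.023026077726918448
tom [0.38649881 0.40412447 0.06836916] [0.32386124 0.34986964 0.02151976] [0.41533882 0.44540961 0.07602036] 278
rack hi [0.52199933 0.16677031 0.10501624] [0.61098652 0.47695334 0.13875224] 985
sc pan [ 0.49563861 -0.00624679] 0.09309407636187723 [0.08250264 0.08716112 0.09090644] 623
sc board ((0.42954719066619873, 0.33116352558135986), (0.2498147040605545, 0.2843703329563141), 2.220466136932373) 2824 0.022013059433161508
tom [0.37455022 0.3884845  0.05937741] [0.34909369 0.37627401 0.04497435] [0.41193484 0.43027809 0.07478376] 162
rack hi [0.52052419 0.17870676 0.10501307] [0.59538631 0.46085459 0.13546915] 657
```

View pics/crop1.png

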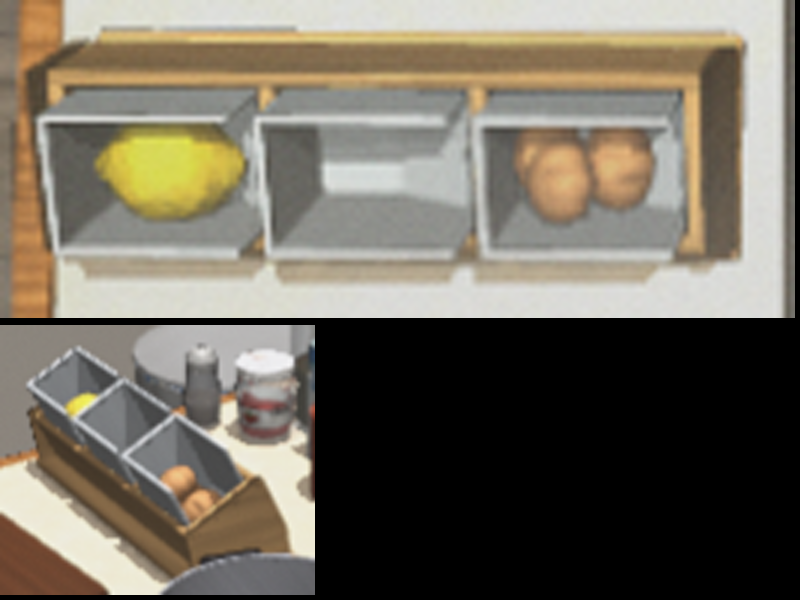

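The crop shows all the insert rims clearly. The potato insert's rim corners are at (472,119), (487,252), (668,122) and (675,252) in the top crop, and at (125,455), (178,415) and (240,473) in the scene crop. I'll triangulate from these.

```bash
python3 - <<'E'
from h import *
cs=np.load('scene0.npy',allow_pickle=True).item(); ct=np.load('top0.npy',allow_pickle=True).item()
t=lambda p:(np.array(p,float)+.5)/5.3-.5+[142,172]
s=lambda p:(np.array(p,float)-[0,325]+.5)/3-.5+[250,150]
def tri(a,b):
    o1,o2=ct['T'][:3,3],cs['T'][:3,3]; d1=pts(ct,[a],np.ones(1))[0]-o1; d2=pts(cs,[b],np.ones(1))[0]-o2
    k=np.linalg.lstsq(np.c_[d1,-d2],o2-o1,rcond=None)[0]; p,q=o1+k[0]*d1,o2+k[1]*d2
    return ((p+q)/2).round(4),np.linalg.norm(p-q).round(4)
for n,a,b in (('BL',(474,121),(178,415)),('FL',(487,252),(125,455)),('BR',(668,122),(240,473)),('FR',(680,252),(188,522)),
   ('midBL',(257,121),(124,380)),('midFL',(275,252),(78,420)),('lemBL',(40,119),(77,350)),('lemFL',(60,252),(30,385))):
    print(n,tri(t(a),s(b)), plane(ct,t(a)[None],.132 if 'B' in n[-2:-1] else .105).round(4))
# rack yaw: fit lines on top cloud
P=cloud(ct); 
for u in range(150,285,12):
    col=P[170:232,u]; i=col[:,2].argmax(); print(u,col[i].round(3),end=' ')
# wood side wall top-ridge (rear edge) line
p=ct['pixels'].astype(int)
E
```

```text
BL (array([0.5825, 0.2672, 0.129 ]), np.float64(0.0011)) [[0.5814 0.2669 0.132 ]]
FL (array([0.5272, 0.2664, 0.1054]), np.float64(0.0012)) [[0.5278 0.2662 0.105 ]]
BR (array([0.5888, 0.1846, 0.1028]), np.float64(0.0086)) [[0.58  0.183 0.132]]
FR (array([0.5342, 0.1831, 0.0726]), np.float64(0.0078)) [[0.5269 0.181  0.105 ]]
midBL (array([0.5829, 0.3627, 0.1293]), np.float64(0.0005)) [[0.5827 0.3617 0.132 ]]
midFL (array([0.5297, 0.361 , 0.103 ]), np.float64(0.0015)) [[0.5288 0.3608 0.105 ]]
lemBL (array([0.5856, 0.4604, 0.1266]), np.float64(0.0007)) [[0.585  0.4581 0.132 ]]
lemFL (array([0.53  , 0.4585, 0.1039]), np.float64(0.0001)) [[0.5298 0.4581 0.105 ]]
150 [0.403 0.049 1.153] 162 [0.584 0.426 0.135] 174 [0.584 0.399 0.132] 186 [0.403 0.049 1.153] 198 [0.581 0.343 0.134] 210 [0.582 0.314 0.136] 222 [0.582 0.287 0.136] 234 [0.582 0.259 0.135] 246 [0.579 0.232 0.135] 258 [0.579 0.204 0.136] 270 [0.603 0.181 0.104] 282 [0.626 0.162 0.009]
```

```bash
cat >> h.py <<'E'
from scipy.spatial.transform import Rotation as Ro
YAW=np.radians(-1.0)
def tool(lean,tip=0,yaw=YAW):
    """tool rotation with insert leaning back (deg about its y) and tipped to its -y (deg about its x); tool z=-ins z, tool y=ins x"""
    I=Ro.from_euler('z',yaw)*Ro.from_euler('y',-lean,degrees=True)*Ro.from_euler('x',tip,degrees=True)
    M=I.as_matrix(); return Ro.from_matrix(np.c_[M[:,1],M[:,0],-M[:,2]])
def now():
    s=monitor.read_state(); return s,np.array(s['ee_pos']),Ro.from_quat(s['eef_rot'])
def plan(p,R):
    s,p0,R0=now(); print('t',round(s['time'],2),'shift units',((np.array(p)-p0)/.025).round(2),'turn units',((R*R0.inv()).as_rotvec(True)/5).round(2))
E
python3 - <<'E'
from h import *
T=tool(25); iz=-T.as_matrix()[:,2]; print(iz)
rim=np.array([.5545,.2245,.1185])
plan(rim+.075*iz,T)
E
```

```text
[-0.42255389  0.00737571  0.90630779]
t 0.1 shift units [ 13.94 -14.99  -1.42] turn units [  3.2   -4.33 -14.71]
```

```bash
python3 -m crank '{"steps":[[[0.6,-0.6,0.4],[0.16,-0.217,-0.735]],[[0.7,-0.75,0.4],[0.16,-0.217,-0.735]],[[0.7,-0.75,0.2],[0.16,-0.217,-0.735]],[[0.7,-0.75,0],[0.16,-0.217,-0.735]],[[0.7,-0.75,0],[0.16,-0.217,-0.735]],[[0.7,-0.75,0],[0.16,-0.217,-0.735]],[[0.7,-0.75,0],[0.16,-0.217,-0.735]],[[0.7,-0.75,0],[0.16,-0.217,-0.735]],[[0.7,-0.75,0],[0.16,-0.217,-0.735]],[[0.7,-0.75,0],[0.16,-0.217,-0.735]]]}' 87
python3 -m crank '{"steps":[[[0.7,-0.75,0],[0.16,-0.217,-0.735]],[[0.7,-0.75,0],[0.16,-0.217,-0.735]],[[0.7,-0.75,0],[0.16,-0.217,-0.735]],[[0.7,-0.75,0],[0.16,-0.217,-0.735]],[[0.7,-0.75,0],[0.16,-0.217,-0.735]],[[0.7,-0.75,0],[0.16,-0.217,-0.735]],[[0.7,-0.75,0],[0.16,-0.217,-0.735]],[[0.7,-0.75,0],[0.16,-0.217,-0.735]],[[0.7,-0.75,0],[0.16,-0.217,-0.735]],[[0,0,0],[0.16,-0.217,-0.735]]]}'
python3 - <<'E'
from h import *
T=tool(25); iz=-T.as_matrix()[:,2]
rim=np.array([.5545,.2245,.1185])
print(now()[0]['joint_positions'].round(2))
plan(rim+.075*iz,T)
E
```

```text
time: 0.93
ee_pos: [0.3475, 0.4152, 0.2473]
eef_rot: [0.446, 0.888, 0.081, 0.083]
ft_force: [0.3, -0.7, -0.5]
width: 0.0868
grip_force: 0.0
time: 1.77
ee_pos: [0.5072, 0.2427, 0.2475]
eef_rot: [0.699, 0.681, 0.152, 0.156]
ft_force: [0.6, -1.6, 0.6]
width: 0.0873
grip_force: 0.0
[-0.97 -0.1   0.24  1.96  0.38  0.99 -0.91]
t 1.77 shift units [ 0.62 -0.71 -2.44] turn units [0.   0.03 0.11]
```

```bash
python3 -m crank '{"steps":[[[0.2,-0.2,-0.4],[0,0,0]],[[0.2,-0.25,-0.7],[0,0,0.1]],[[0.2,-0.25,-0.7],[0,0,0]],[[0,0,-0.6],[0,0,0]],[[0,0,0],[0,0,0]],[[0,0,0],[0,0,0]]]}'
python3 - <<'E'
from h import *
T=tool(25); iz=-T.as_matrix()[:,2]
rim=np.array([.5545,.2245,.1185])
plan(rim+.075*iz,T)
plan(rim-.030*iz,T)
ct=cams.camera('top');cs=cams.camera('scene')
a=cv2.resize(ct['pixels'][150:260,140:300],(400,275));b=cv2.resize(cs['pixels'][110:250,230:390],(400,350),interpolation=cv2.INTER_CUBIC)
im=np.zeros((350,800,3),np.uint8);im[:275,:400]=a;im[:,400:]=b;cv2.imwrite('pics/pre.png',im)
E
```

```text
time: 2.27
ee_pos: [0.5189, 0.2299, 0.1871]
eef_rot: [0.693, 0.687, 0.152, 0.154]
ft_force: [0.0, 0.6, 0.3]
width: 0.0871
grip_force: 0.0
t 2.27 shift units [ 0.15 -0.19 -0.02] turn units [ 0.01  0.01 -0.1 ]
t 2.27 shift units [ 1.93 -0.22 -3.83] turn units [ 0.01  0.01 -0.1 ]
```

View pics/pre.png

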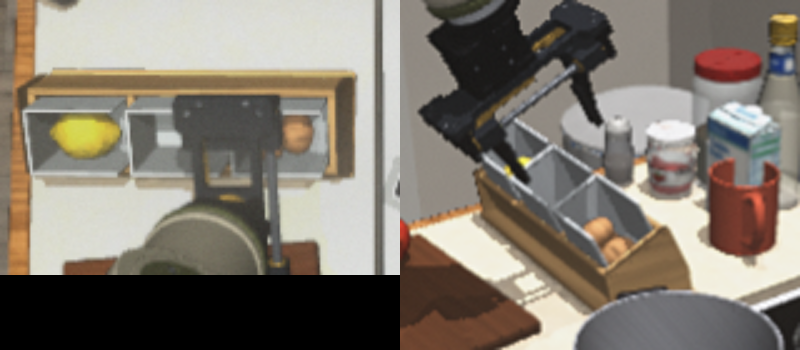

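The gripper is open above the inserts, with its front fingertip at (527,180) in the right half. The potatoes sit at (605,238). I'll descend to just above the rim and check there.

```bash
python3 -m crank '{"steps":[[[0.3,-0.2,-0.3],[0,0,-0.1]],[[0.3,0,-0.55],[0,0,0]],[[0.3,0,-0.6],[0,0,0]],[[0.3,0,-0.6],[0,0,0]],[[0.2,0,-0.5],[0,0,0]],[[0,0,0],[0,0,0]],[[0,0,0],[0,0,0]]]}'
python3 - <<'E'
from h import *
T=tool(25); iz=-T.as_matrix()[:,2]
rim=np.array([.5545,.2245,.1185])
plan(rim-.030*iz,T)
ct=cams.camera('top');cs=cams.camera('scene')
a=cv2.resize(ct['pixels'][150:260,140:300],(400,275));b=cv2.resize(cs['pixels'][150:240,250:350],(400,360),interpolation=cv2.INTER_CUBIC)
im=np.zeros((360,800,3),np.uint8);im[:275,:400]=a;im[:,400:]=b;cv2.imwrite('pics/pre2.png',im)
E
```

```text
time: 2.95
ee_pos: [0.5546, 0.2248, 0.1237]
eef_rot: [0.696, 0.684, 0.152, 0.155]
ft_force: [-0.9, -0.3, -0.3]
width: 0.0871
grip_force: 0.0
t 2.95 shift units [ 0.5  -0.02 -1.29] turn units [0.01 0.02 0.  ]
```

View pics/pre2.png

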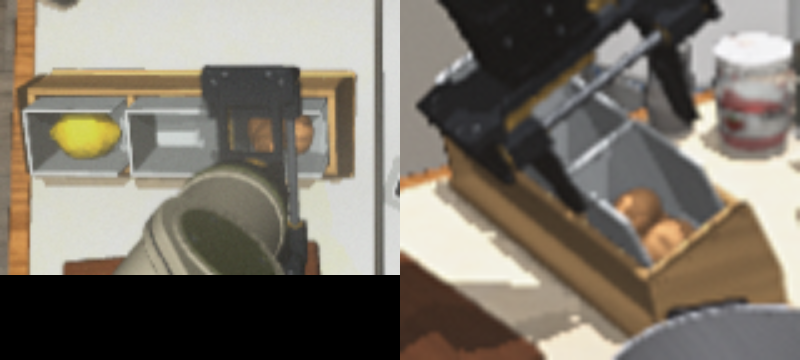

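The front fingertip (583,212) is outside the front wall and the rear one (695,125) is behind the back wall, so the gripper straddles the insert. I'll lower it and close.

```bash
python3 -m crank '{"steps":[[[0.12,0,-0.3],[0,0,0]],[[0.12,0,-0.3],[0,0,0]],[[0.12,0,-0.3],[0,0,0]],[[0.11,0,-0.3],[0,0,0]],[[0,0,0],[0,0,0]],[[0,0,0],[0,0,0]]]}'
python3 -m crank '{"steps":[[[0,0,0],[0,0,0]],[[0,0,0],[0,0,0]],[[0,0,0],[0,0,0]],[[0,0,0],[0,0,0]],[[0,0,0],[0,0,0]],[[0,0,0],[0,0,0]],[[0,0,0],[0,0,0]],[[0,0,0],[0,0,0]]]}' 55 5
```

```text
time: 3.55
ee_pos: [0.5659, 0.2248, 0.093]
eef_rot: [0.696, 0.684, 0.152, 0.155]
ft_force: [-0.6, -0.2, 0.7]
width: 0.0867
grip_force: 0.0
time: 4.22
ee_pos: [0.566, 0.2253, 0.0939]
eef_rot: [0.696, 0.684, 0.152, 0.155]
ft_force: [-5.5, -0.5, 5.2]
width: 0.064
grip_force: 5.0
```

```bash
python3 -m crank '{"steps":[[[0,0,0.03],[0,0,0]],[[0,0,0],[0,0,0]],[[0,0,0],[0,0,0]],[[0,0,0],[0,0,0]]]}' 50 40
python3 -m crank '{"steps":[[[-0.04,0,0.09],[0,0,0]],[[-0.04,0,0.09],[0,0,0]],[[-0.04,0,0.09],[0,0,0]],[[-0.04,0,0.09],[0,0,0]],[[0,0,0],[0,0,0]]]}'
```

```text
time: 4.55
ee_pos: [0.566, 0.225, 0.0943]
eef_rot: [0.696, 0.684, 0.152, 0.155]
ft_force: [0.8, -0.1, -2.4]
width: 0.0636
grip_force: 40.0
time: 4.97
ee_pos: [0.5621, 0.2254, 0.1041]
eef_rot: [0.696, 0.684, 0.153, 0.155]
ft_force: [-0.6, 0.8, -2.8]
width: 0.0637
grip_force: 40.0
```

```bash
python3 -m crank '{"steps":[[[-0.08,0.001,0.17],[0,0,0]],[[-0.1,0.002,0.2175],[0,0,0]],[[-0.1,0.002,0.2175],[0,0,0]],[[-0.1,0.002,0.2175],[0,0,0]],[[-0.1,0.002,0.2175],[0,0,0]],[[-0.1,0.002,0.2175],[0,0,0]]]}'
python3 -m crank '{"steps":[[[-0.1,0.002,0.2175],[0,0,0]],[[-0.1,0.002,0.2175],[0,0,0]],[[-0.1,0.002,0.2175],[0,0,0]],[[-0.1,0.002,0.2175],[0,0,0]],[[-0.1,0.002,0.2175],[0,0,0]],[[-0.1,0.002,0.2175],[0,0,0]],[[-0.2,0.002,0.4],[0,0,0]],[[-0.2,0.002,0.5],[0,0,0]],[[-0.1,0,0.4],[0,0,0]],[[0,0,0],[0,0,0]]]}'
python3 - <<'E'
from h import *
ct=cams.camera('top');cs=cams.camera('scene')
a=cv2.resize(ct['pixels'][150:300,140:400],(400,231));b=cv2.resize(cs['pixels'][110:310,220:400],(400,444),interpolation=cv2.INTER_CUBIC)
im=np.zeros((444,800,3),np.uint8);im[:231,:400]=a;im[:,400:]=b;cv2.imwrite('pics/out.png',im)
E
```

```text
time: 5.47
ee_pos: [0.5473, 0.2256, 0.1357]
eef_rot: [0.696, 0.684, 0.153, 0.155]
ft_force: [-0.7, 0.2, -3.5]
width: 0.0639
grip_force: 40.0
time: 6.3
ee_pos: [0.5206, 0.2267, 0.2027]
eef_rot: [0.696, 0.684, 0.154, 0.155]
ft_force: [0.6, -0.1, -2.1]
width: 0.0637
grip_force: 40.0
```

View pics/out.png

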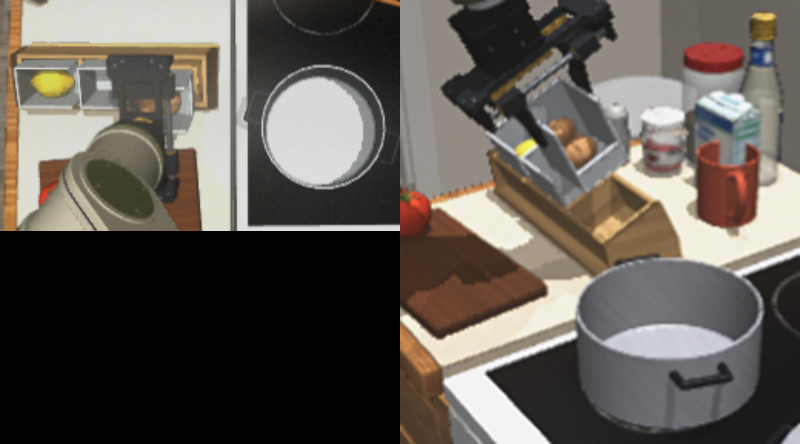

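The insert is out of the rack, held level, with potatoes visible at (550,125) and (580,150). The rack and the other two inserts haven't moved. Next I'll set it upright and carry it to the pan.

```bash
python3 - <<'E'
from h import *
plan([.4965,.075,.225],tool(0))
E
```

```text
t 6.4 shift units [-0.95 -6.04  0.98] turn units [ 0.08  5.03 -0.  ]
```

```bash
python3 -m crank '{"steps":[[[0,-0.1,0.3],[0,0.2,0]],[[0,-0.2,0.3],[0,0.3,0]],[[0,-0.3,0.3],[0,0.35,0]],[[-0.1,-0.4,0.1],[0,0.35,0]],[[-0.1,-0.4,0],[0,0.35,0]],[[-0.1,-0.4,0],[0,0.35,0]],[[-0.1,-0.4,0],[0,0.35,0]],[[-0.1,-0.4,0],[0,0.35,0]],[[-0.1,-0.4,0],[0,0.35,0]],[[-0.1,-0.4,0],[0,0.35,0]]]}'
python3 -m crank '{"steps":[[[-0.1,-0.4,0],[0,0.35,0]],[[-0.1,-0.4,0],[0,0.35,0]],[[-0.05,-0.4,0],[0,0.35,0]],[[-0.05,-0.4,0],[0,0.3,0]],[[0,-0.4,0],[0,0.25,0]],[[0,-0.4,0],[0,0.15,0]],[[0,-0.2,0],[0,0,0]],[[0,-0.1,0],[0,0,0]],[[0,0,0],[0,0,0]],[[0,0,0],[0,0,0]]]}'
python3 - <<'E'
from h import *
plan([.4965,.075,.225],tool(0))
plan([.4965,.04,.18],tool(0,50))
s=now()[0];print(s['joint_positions'].round(2))
E
```

```text
time: 7.23
ee_pos: [0.5025, 0.1401, 0.2243]
eef_rot: [0.711, 0.699, 0.05, 0.055]
ft_force: [0.2, -0.2, -2.6]
width: 0.0639
grip_force: 40.0
time: 8.07
ee_pos: [0.495, 0.0739, 0.225]
eef_rot: [0.712, 0.702, -0.003, 0.002]
ft_force: [0.4, -0.2, -2.5]
width: 0.0635
grip_force: 40.0
t 8.07 shift units [0.06 0.05 0.  ] turn units [ 0.08 -0.02 -0.03]
t 8.07 shift units [ 0.06 -1.35 -1.8 ] turn units [10.08 -0.19 -0.04]
[-0.76  0.04  0.54  1.8  -0.02  1.31 -0.23]
```

```bash
python3 -m crank '{"steps":[[[0,-0.07,0],[0.3,0,0]],[[0,-0.07,-0.09],[0.5,0,0]],[[0,-0.07,-0.09],[0.5,0,0]],[[0,-0.07,-0.09],[0.5,0,0]],[[0,-0.07,-0.09],[0.5,0,0]],[[0,-0.07,-0.09],[0.5,0,0]],[[0,-0.07,-0.09],[0.5,0,0]],[[0,-0.07,-0.09],[0.5,0,0]],[[0,-0.07,-0.09],[0.5,0,0]],[[0,0,0],[0,0,0]]]}'
python3 - <<'E'
from h import *
plan([.4965,.04,.18],tool(0,50))
s=now()[0];print(s['joint_positions'].round(2))
E
```

```text
time: 8.9
ee_pos: [0.4948, 0.0563, 0.2063]
eef_rot: [0.701, 0.689, 0.128, -0.132]
ft_force: [0.5, -0.3, -3.5]
width: 0.0638
grip_force: 40.0
t 8.9 shift units [ 0.07 -0.65 -1.05] turn units [ 5.77 -0.19 -0.04]
[-0.58  0.08  0.67  1.87 -0.44  1.28  0.21]
```

```bash
python3 -m crank '{"steps":[[[0,-0.06,-0.1],[0.55,0,0]],[[0,-0.06,-0.1],[0.55,0,0]],[[0,-0.06,-0.1],[0.55,0,0]],[[0,-0.06,-0.1],[0.55,0,0]],[[0,-0.06,-0.1],[0.55,0,0]],[[0,-0.06,-0.1],[0.55,0,0]],[[0,-0.06,-0.1],[0.55,0,0]],[[0,-0.06,-0.1],[0.55,0,0]],[[0,-0.06,-0.1],[0.55,0,0]],[[0,-0.06,-0.1],[0.55,0,0]]]}'
python3 -m crank '{"steps":[[[0,0,0],[0.2,0,0]],[[0,0,0],[0.2,0,0]],[[0,0,0],[0,0,0]],[[0,0,0],[0,0,0]],[[0,0,0],[0,0,0]],[[0,0,0],[0,0,0]],[[0,0,0],[0,0,0]],[[0,0,0],[0,0,0]],[[0,0,0],[0,0,0]],[[0,0,0],[0,0,0]]]}'
python3 - <<'E'
from h import *
plan([.4965,.04,.18],tool(0,50))
s=now()[0];print(s['joint_positions'].round(2))
ct=cams.camera('top');cs=cams.camera('scene')
a=cv2.resize(ct['pixels'][150:300,240:440],(400,300));b=cv2.resize(cs['pixels'][130:330,220:400],(400,444),interpolation=cv2.INTER_CUBIC)
im=np.zeros((444,800,3),np.uint8);im[:300,:400]=a;im[:,400:]=b;cv2.imwrite('pics/pour.png',im)
E
```

```text
time: 9.73
ee_pos: [0.4952, 0.0435, 0.1821]
eef_rot: [0.648, 0.64, 0.288, -0.295]
ft_force: [-0.8, 0.1, -1.8]
width: 0.0636
grip_force: 40.0
time: 10.57
ee_pos: [0.4951, 0.0427, 0.1822]
eef_rot: [0.644, 0.635, 0.299, -0.305]
ft_force: [-0.5, -0.3, -2.2]
width: 0.0641
grip_force: 40.0
t 10.57 shift units [ 0.05 -0.11 -0.09] turn units [-0.12 -0.15 -0.11]
[-0.24  0.38  0.7   1.88 -0.99  1.57  0.8 ]
```

View pics/pour.png

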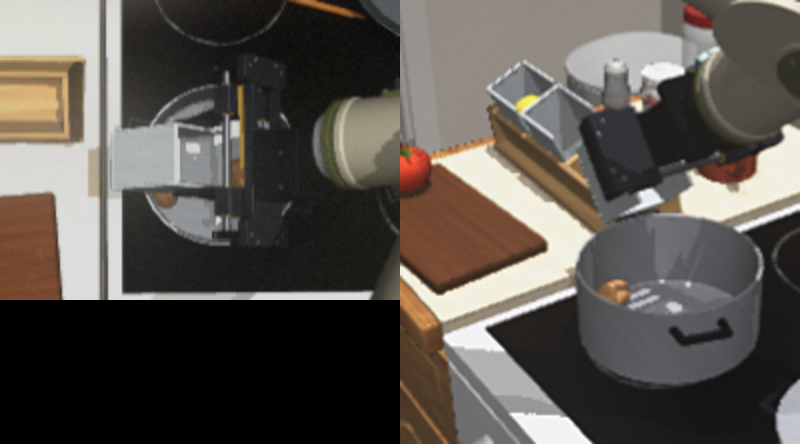

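The insert is tipped 50 degrees over the pan. One or two potatoes are in the pan at (613,292) in the right half, and another shows at (238,170) in the left half. I'll tip slightly more, wait, bring it back upright and count.

```bash
python3 -m crank '{"steps":[[[0,0,0.1],[0.4,0,0]],[[0,0,0],[0.4,0,0]],[[0,0,0],[0,0,0]],[[0,0,0],[0,0,0]],[[0,0,0],[0,0,0]],[[0,0,0],[0,0,0]],[[0,0,0.1],[-0.4,0,0]],[[0,0.05,0.1],[-0.5,0,0]],[[0,0.05,0.1],[-0.5,0,0]],[[0,0.05,0.1],[-0.5,0,0]]]}'
python3 -m crank '{"steps":[[[0,0.2,0.2],[-0.6,0,0]],[[0,0.3,0.2],[-0.6,0,0]],[[0,0.4,0.2],[-0.6,0,0]],[[0,0.5,0.2],[-0.6,0,0]],[[0,0.5,0.2],[-0.6,0,0]],[[0,0.5,0.1],[-0.6,0,0]],[[0,0.5,0.1],[-0.6,0,0]],[[0,0.5,0.1],[-0.6,0,0]],[[0,0.3,0],[-0.6,0,0]],[[0,0.1,0],[-0.6,0,0]]]}'
python3 - <<'E'
from h import *
R=now()[2];print((-R.as_matrix()[:,2]).round(3))
ct=cams.camera('top');cs=cams.camera('scene')
a=cv2.resize(ct['pixels'][150:300,240:440],(400,300));b=cv2.resize(cs['pixels'][130:330,220:400],(400,444),interpolation=cv2.INTER_CUBIC)
im=np.zeros((444,800,3),np.uint8);im[:300,:400]=a;im[:,400:]=b;cv2.imwrite('pics/pour2.png',im)
E
```

```text
time: 11.5
ee_pos: [0.4953, 0.0464, 0.195]
eef_rot: [0.658, 0.649, 0.268, -0.273]
ft_force: [-0.2, 0.3, -0.8]
width: 0.0638
grip_force: 40.0
time: 12.33
ee_pos: [0.4949, 0.1432, 0.228]
eef_rot: [0.706, 0.697, 0.091, -0.093]
ft_force: [-0.5, -0.2, -2.3]
width: 0.0636
grip_force: 40.0
[ 0.001 -0.259  0.966]
```

View pics/pour2.png

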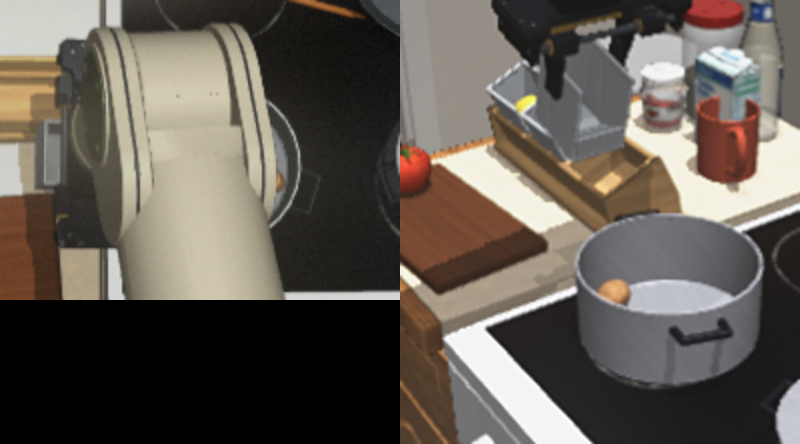

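The insert looks empty. Potatoes show in the pan at (613,292) in the right half and (278,180) in the left half, and the arm hides the rest. Next is the board, own y about -50 mm.

```bash
python3 - <<'E'
from h import *
plan([.3897,.2738,.115],tool(0))
E
```

```text
t 12.43 shift units [-4.2   5.18 -4.52] turn units [-3.02 -0.02 -0.09]
```

```bash
python3 -m crank '{"steps":[[[-0.2,0.2,0],[-0.3,0,0]],[[-0.4,0.4,0],[-0.3,0,0]],[[-0.4,0.5,0],[-0.3,0,0]],[[-0.4,0.5,0],[-0.3,0,0]],[[-0.4,0.5,0],[-0.3,0,0]],[[-0.4,0.5,0],[-0.3,0,0]],[[-0.4,0.5,0],[-0.3,0,0]],[[-0.4,0.5,0],[-0.3,0,0]],[[-0.4,0.5,0],[-0.3,0,0]],[[-0.4,0.5,0],[-0.3,0,0]]]}'
python3 -m crank '{"steps":[[[-0.2,0.3,-0.3],[0,0,0]],[[-0.1,0.2,-0.5],[0,0,0]],[[-0.1,0.1,-0.6],[0,0,0]],[[0,0,-0.6],[0,0,0]],[[0,0,-0.6],[0,0,0]],[[0,0,-0.6],[0,0,0]],[[0,0,-0.6],[0,0,0]],[[0,0,-0.5],[0,0,0]],[[0,0,0],[0,0,0]],[[0,0,0],[0,0,0]]]}'
python3 - <<'E'
from h import *
plan([.3897,.2738,.0855],tool(0))
cs=cams.camera('scene');ct=cams.camera('top')
a=cv2.resize(ct['pixels'][170:320,140:440],(400,200));b=cv2.resize(cs['pixels'][130:310,180:360],(400,400),interpolation=cv2.INTER_CUBIC)
im=np.zeros((400,800,3),np.uint8);im[:200,:400]=a;im[:,400:]=b;cv2.imwrite('pics/place.png',im)
E
```

```text
time: 13.27
ee_pos: [0.3997, 0.256, 0.2271]
eef_rot: [0.713, 0.701, -0.001, -0.002]
ft_force: [1.3, 0.3, -1.5]
width: 0.0639
grip_force: 40.0
time: 14.1
ee_pos: [0.3901, 0.2702, 0.1191]
eef_rot: [0.713, 0.701, -0.001, -0.002]
ft_force: [0.8, -0.3, -1.6]
width: 0.0635
grip_force: 40.0
t 14.1 shift units [-0.02  0.15 -1.34] turn units [-0.01 -0.04 -0.  ]
```

View pics/place.png

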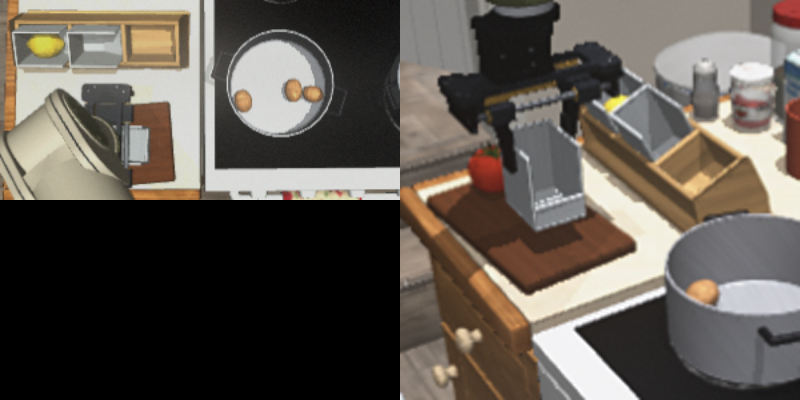

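All three potatoes are in the pan at (243,100), (293,90) and (312,93) in the left half. The empty insert hangs upright over the free part of the board at (545,180) in the right half. I'll lower it until it touches.

```bash
python3 -m crank '{"steps":[[[0,0,-0.3],[0,0,0]],[[0,0,-0.3],[0,0,0]],[[0,0,-0.2],[0,0,0]],[[0,0,-0.15],[0,0,0]],[[0,0,-0.1],[0,0,0]],[[0,0,-0.05],[0,0,0]],[[0,0,-0.05],[0,0,0]],[[0,0,0],[0,0,0]],[[0,0,0],[0,0,0]]]}'
python3 -m crank '{"steps":[[[0,0,-0.04],[0,0,0]],[[0,0,-0.04],[0,0,0]],[[0,0,0],[0,0,0]]]}'
python3 -m crank '{"steps":[[[0,0,-0.04],[0,0,0]],[[0,0,-0.04],[0,0,0]],[[0,0,0],[0,0,0]]]}'
```

```text
time: 14.95
ee_pos: [0.3902, 0.2715, 0.091]
eef_rot: [0.713, 0.702, -0.0, -0.001]
ft_force: [0.6, -0.6, -1.8]
width: 0.0638
grip_force: 40.0
time: 15.2
ee_pos: [0.3901, 0.2713, 0.0888]
eef_rot: [0.713, 0.702, -0.0, -0.001]
ft_force: [-0.3, 0.2, -1.5]
width: 0.0637
grip_force: 40.0
time: 15.45
ee_pos: [0.39, 0.2713, 0.0867]
eef_rot: [0.713, 0.702, -0.0, -0.001]
ft_force: [-0.1, -0.2, -1.9]
width: 0.0638
grip_force: 40.0
```

```bash
python3 -m crank '{"steps":[[[0,0,-0.04],[0,0,0]],[[0,0,0],[0,0,0]]]}'
python3 -m crank '{"steps":[[[0,0,-0.04],[0,0,0]],[[0,0,0],[0,0,0]]]}'
python3 -m crank '{"steps":[[[0,0,-0.04],[0,0,0]],[[0,0,0],[0,0,0]]]}'
```

```text
time: 15.62
ee_pos: [0.3901, 0.2713, 0.0857]
eef_rot: [0.713, 0.702, -0.0, -0.001]
ft_force: [-0.0, -0.0, -1.1]
width: 0.0638
grip_force: 40.0
time: 15.78
ee_pos: [0.3902, 0.2715, 0.0849]
eef_rot: [0.713, 0.702, -0.0, -0.001]
ft_force: [1.0, 0.1, -1.3]
width: 0.0634
grip_force: 40.0
time: 15.95
ee_pos: [0.3903, 0.2716, 0.0849]
eef_rot: [0.713, 0.702, -0.0, -0.002]
ft_force: [-4.2, -3.6, 11.4]
width: 0.0638
grip_force: 40.0
```

```bash
python3 -m crank '{"steps":[[[0,0,0.03],[0,0,0]],[[0,0,0],[0,0,0]]]}' - 5
python3 -m crank '{"steps":[[[0,0,0],[0,0,0]],[[0,0,0],[0,0,0]],[[0,0,0],[0,0,0]],[[0,0,0],[0,0,0]],[[0,0,0],[0,0,0]],[[0,0,0],[0,0,0]]]}' 86
python3 -m crank '{"steps":[[[0,0,0.1],[0,0,0]],[[0,0,0.2],[0,0,0]],[[0,0,0.4],[0,0,0]],[[0,0,0.6],[0,0,0]],[[0,0,0.8],[0,0,0]],[[0,0,0.8],[0,0,0]],[[0,0,0.8],[0,0,0]],[[0,0,0.8],[0,0,0]],[[0,0,0.5],[0,0,0]],[[0,0,0],[0,0,0]]]}'
python3 - <<'E'
from h import *
cs=cams.camera('scene');ct=cams.camera('top')
a=cv2.resize(ct['pixels'][170:320,140:440],(400,200));b=cv2.resize(cs['pixels'][130:310,180:360],(400,400),interpolation=cv2.INTER_CUBIC)
im=np.zeros((400,800,3),np.uint8);im[:200,:400]=a;im[:,400:]=b;cv2.imwrite('pics/end.png',im)
E
```

```text
time: 16.12
ee_pos: [0.3902, 0.2715, 0.0848]
eef_rot: [0.713, 0.702, -0.0, -0.001]
ft_force: [-2.3, -1.5, 4.0]
width: 0.0642
grip_force: 5.0
time: 16.62
ee_pos: [0.3902, 0.2714, 0.0846]
eef_rot: [0.713, 0.702, -0.0, -0.001]
ft_force: [1.0, -0.5, -0.0]
width: 0.0853
grip_force: 0.0
time: 17.45
ee_pos: [0.3913, 0.2723, 0.2133]
eef_rot: [0.713, 0.702, 0.002, -0.001]
ft_force: [0.0, 0.6, -0.2]
width: 0.0857
grip_force: 0.0
```

View pics/end.png

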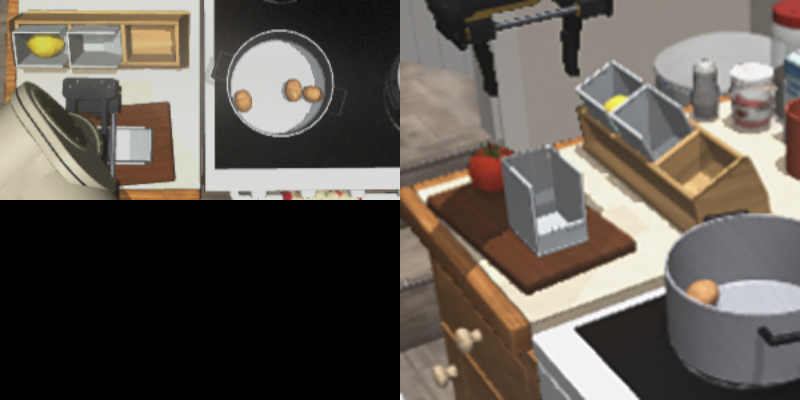

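The insert stands upright on the board at (545,200), clear of the tomato at (490,168). The three potatoes are in the pan, the other inserts are in their slots, and the gripper is clear.

```bash
python3 -c "
from bench import ticket
print(ticket.close_job())"
```

```text
the job is handed in; nothing more can be done
None
```

The job is handed in: the final images show all three potatoes in the saucepan, the empty insert upright on the board, and the rack, the other two inserts, the pans and the tomato undisturbed, at 17.5 s of the 69 s allowed.

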